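# Open the dust filter box

## Robot

A 6-joint arm with a two-finger parallel gripper is mounted at the origin on the work surface. World frame = base frame: x ahead of the robot, y to its left, z up, the work surface at z = 0. Lengths are in m, angles in degrees, forces in N, time in s.
With the tool pointing down it reaches from about 0.375 to 0.9 m from the base axis. Payload 3.1 kg.
Tool frame: the origin (TCP) lies between the finger pads; the fingertips stand 22 mm ahead of it and the grasp point (between the pads) lies 3 mm ahead of it (bot.tip_extent is the distance from the TCP to the fingertips, in m); y points along the fingers, z is the direction in which the jaws open and shut, and the axes are right-handed (so a half turn about y gives the same grasp; the last joint's range is limited). The gripper opens to 87 mm and grips with 3 to 60 N. Pads are 19 mm wide; open, the fingers measure 117 mm over their backs; the gripper's body (75 mm by 190 mm) begins 51 mm behind the grasp point.
Start: joints at [53.314, 30.224, 82.088, -0, 67.689, -10.227], TCP at [0.278, 0.56, 0.245] pointing down, gripper open.
Joint ranges: [-176.69, 176.69], [-43.24, 126.21], [12.49, 139.97], [-82, 262], [0, 151.66], [-163.58, 163.58]. Speed limits (degrees/s): [159.86, 159.86, 180, 180, 180, 180].

## Interface

Orientations are given as a 3x3 rotation matrix whose columns are the frame's x, y, z axes.
In Python, from rig import bot, eyes, models gives the robot as it stands. The module is installed in compiled form; this text tells all that it offers.
- The arm moves only by the tool arm_command, never from a script. Its arguments are lists of equal length, an entry for each row: "translation": the shift along the tool's x, y, z each as a share of 0.08 m, from -1 to 1, a list of three; "rotation": the turn, a rotation vector about the tool's x, y, z each as a share of 60 degrees, from -1 to 1, a list of three; "grip": the closure, from -1 (fully open) to 1 (shut), so that 0 is half open. In form: {"translation": [[x, y, z], ...], "rotation": [[rx, ry, rz], ...], "grip": [grip, ...]}. A call has 1 to 5 rows; each row is the pose to reach, as a shift and turn from the pose commanded when the call began, along the tool's axes at that moment; what a row does not reach only later rows make up. A row lasts 1/10 s, in which the tool goes at most 50 mm and 8.59 degrees, less where a joint would pass 70% of its speed; a pose out of reach is approached as far as the arm can. A call with a number of a shift or a turn outside -1 to 1 is refused whole. A call with a gripper value outside its range is refused whole. The fingers move at their own pace and stop on an object; the grip force is fixed at half the most. Time passes only in rows, so rows that repeat a pose let the fingers close. It gives the time, the measured TCP pose, the force and the opening at its end, in the units of the state.
- bot.read_state(): the state, without advancing time (a new reading comes with each control period).
- eyes.capture(name): name is "side" or "top"; returns a dict with "image" (480x640x3 uint8, blue, green, red), "mtx" (3x3 intrinsics, pixels), "dist_coeffs" ([k1, k2, p1, p2, k3] as OpenCV has them; the pictures are not rectified), "rvec" (rotation vector, rad) and "tvec" (3), from world to camera coordinates, as OpenCV has them. Camera axes: x right, y down, z forward; pixel columns grow to the right and rows downward; lengths in m; the calibration is good to about 2 mm. A picture is of the moment at which its call begins. There is no depth.
- bot.hand_in(): hands the job in, once; it reports no verdict.
Trained networks look in the newest picture that a camera, given by its name, has taken for a name from the list of things; names that differ only in an ending like _2 or _b are one class to them, and where a whole thing is asked for, a point or a joint stands for the part that bears it (a point fixed in the world has none). Each returns a list of dicts, best first, with "conf" (0 to 1); they miss things now and then, are a little off and sometimes report something else, mostly with a low value. They report only what shows in the picture. A call takes as long as a camera call. They do not tell look-alikes from the thing itself.
- models.recognise(camera, thing): "extent" ([left, top, right, bottom] as shares, 0 to 1, of the picture: columns of its width, rows of its height, round what is visible of it).
- models.spot_point(camera, thing): "point" ([column, row] as shares, 0 to 1, of the picture: columns of its width, rows of its height: a listed point, or the origin of a listed thing).
The state is a dict: "time_s": time; "joint_positions": joint angles; "qvel": joint speeds; "tau": joint torques, N m; "position": TCP position; "tcp_rot": TCP orientation; "force": force on the tool from outside, world axes, zero at the start; "moment": the same for the moment, N m; "opening": opening from 0.0 (shut) to 1.0 (fully open).
Only numpy, scipy, OpenCV 4.12 (cv2) and the standard library are available. Lean on these libraries where they do the work, as an engineer would, in place of code of your own. Each camera call takes 0.05 s, during which the arm holds its last target. There are 200 camera calls.

## Task

Open the clay-dust filter box: press its snap tab fully down, then push the released lid along its rails off its seat until the filter opening is completely uncovered and the lid lies flat on the ledge, not overhanging the end of the box. Only press and push with the fingers: do not lift the lid, and leave the wooden stamp, the glaze jar and the brush pot where they stand.

Things in the scene. Friction and masses are not known exactly. Their poses are not given: they have to be found in the camera images.
- filter_box: Fixed grey filter box. Origin at table height under the lid's seat centre, z up. Box: x -112 to 70, y -110 to 200 mm in its frame; flat deck 80 mm above the table, bare behind the seat (y -110 to -55). Two rails along y (inner faces x +-52, tops 12 mm above the deck, y -45 to 200) guide the lid to +y; lips hold the seated lid down, 6 mm high stops (|x| 38 to 50, y -54 to -47) bar -y
- opening (a point): centre of the filter opening, at deck height in the box (box frame x 0, y 0, z 80 mm), hidden under the seated lid; 74 mm (box x) by 80 mm (box y). Axes as the box's
- ledge_end (a point): middle of the box's open +y end, at deck height (box frame x 0, y 200 mm): the flat ledge that takes the lid runs from the seat to here, flush with the seat and with no stop at the end. Axes as the box's
- lid: Loose white sliding lid, about 120 g: plate 100 (x) x 90 (y) x 6 mm with an upright push flange 70 wide, 6 thick, top 24 mm above the underside, along its -y edge (outer face y -45 mm). Origin: centre of the underside; axes as the box's. Opening clear once it has gone 85 mm to the box's +y; overhangs the end beyond 155. Slides easily, stops when the push stops
- tab_top (a point): centre of the top of the black snap tab's pad, 32 x 32 mm, beside the lid's leading (+y) edge, outside the rail (box frame x -85, y 50 mm; 104 mm above the table when up, 92 fully pressed). Its crossbar stands in front of the lid's +y edge and blocks it until the tab is pressed
- tab (a joint): travel of the snap tab, m: 0 up (starts 0 to 0.0015), 0.012 fully down. It is pressed straight down with about 5 to 6 N, stays where it is left, has a hard stop at 0.012 and frees the lid beyond about 0.009
- stamp: bystander: upright wooden stamp block 32 x 32 x 75 mm, standing beyond the box's +x side; origin centre of its underside
- glaze_jar: bystander: white jar, 60 mm diameter, 85 mm tall, standing past the box's -y end; origin centre of its underside
- brush_pot: bystander: terracotta pot 92 mm wide, 100 mm tall, with brushes up to 185 mm; origin centre of its underside
There are look-alikes about, which are no part of the job. What is shaped like the lid but black, purple or turquoise is not meant.

How it is judged:
By the outcome, as a careful person would: the job done as asked, in the order asked, and still so for the second after the job is handed in, with the robot touching nothing.
It also fails if it takes over 45 s, if anything falls off the work surface, if the arm or the gripper's body presses on something with over 40 N, if the wrist force passes 120 N, or if a joint passes its speed limit or range.

## Working session

There is one attempt and no reset: what is moved stays moved. The work goes in short steps, Python scripts to look and compute and a tool call to move; the robot and the scene stay as the last step left them, time stands still between calls to the robot, and variables do not carry over. Pictures are saved under pics/ and viewed, about 8 in all and at most 12, crops included, and the job is handed in when it is done.

Besides the shell and the picture viewer there is one more tool, called after "Emit:" by a JSON object that holds its "fn" and its "kwargs". arm_command: Moves the arm, as the interface text tells. Shift numbers are shares of 0.08 m and turn numbers shares of 60 degrees, none past 1 either way. Its arguments: {"type":"object","properties":{"translation":{"type":"array"},"rotation":{"type":"array"},"grip":{"type":"array"}},"required":["translation","rotation","grip"]}

```bash
mkdir -p pics
cat > h.py <<'E'
import numpy as np, cv2
from rig import bot, eyes, models
def cap(n): return eyes.capture(n)
def ray(c,px):
    u=cv2.undistortPoints(np.array([[px]],float),c["mtx"],c["dist_coeffs"])[0,0]
    R=cv2.Rodrigues(np.array(c["rvec"],float))[0]; t=np.array(c["tvec"],float).reshape(3)
    return -R.T@t, R.T@np.array([u[0],u[1],1])
def atz(c,px,z):
    o,d=ray(c,px); return o+d*(z-o[2])/d[2]
def proj(c,P):
    return cv2.projectPoints(np.array(P,float).reshape(-1,1,3),np.array(c["rvec"],float),np.array(c["tvec"],float),c["mtx"],c["dist_coeffs"])[0].reshape(-1,2)
E
python3 - <<'E'
from h import *
Z={"tab_top":.104,"lid":.08,"opening":.08,"ledge_end":.08,"filter_box":0,"stamp":0,"glaze_jar":0,"brush_pot":0}
ims=[]
for n in("top","side"):
    c=cap(n); ims.append(c["image"])
    print(n,ray(c,(320,240))[0].round(3))
    for t,z in Z.items():
        for r in models.spot_point(n,t)[:4]:
            p=np.array(r["point"])*[640,480]; print(t,round(r["conf"],2),p.round(),atz(c,p,z).round(3))
    cv2.imwrite(f"pics/{n}0.png",c["image"])
print(bot.read_state())
E
```

```text
top [0.487 0.029 1.281]
tab_top 0.56 [346. 316.] [ 0.442 -0.015  0.104]
lid 0.97 [417. 169.] [ 0.732 -0.15   0.08 ]
lid 0.91 [468. 338.] [ 0.404 -0.252  0.08 ]
lid 0.63 [367. 272.] [ 0.526 -0.056  0.08 ]
lid 0.58 [335. 159.] [0.75  0.013 0.08 ]
opening 0.28 [348. 315.] [ 0.442 -0.02   0.08 ]
ledge_end 0.69 [263. 283.] [0.501 0.147 0.08 ]
stamp 0.57 [350. 215.] [ 0.648 -0.023  0.   ]
glaze_jar 0.69 [446. 250.] [ 0.578 -0.225  0.   ]
brush_pot 0.96 [221. 265.] [0.538 0.244 0.   ]
side [ 0.324 -0.689  0.692]
tab_top 0.79 [272. 286.] [ 0.448 -0.027  0.104]
lid 0.83 [414. 277.] [ 0.719 -0.064  0.08 ]
lid 0.82 [446. 338.] [ 0.696 -0.222  0.08 ]
lid 0.77 [289. 447.] [ 0.394 -0.326  0.08 ]
lid 0.75 [322. 295.] [ 0.535 -0.055  0.08 ]
ledge_end 0.63 [281. 236.] [0.511 0.152 0.08 ]
filter_box 0.64 [326. 326.] [ 0.541 -0.058  0.   ]
stamp 0.75 [371. 305.] [ 0.647 -0.033  0.   ]
glaze_jar 0.74 [381. 386.] [ 0.582 -0.222  0.   ]
brush_pot 0.8 [281. 242.] [0.528 0.24  0.   ]
{'time_s': 0.9, 'joint_positions': array([ 5.33125952e+01,  3.02214183e+01,  8.20871173e+01, -1.62519610e-04,
        6.76879551e+01, -1.02275779e+01]), 'qvel': array([ 0.06177448,  0.06521847,  0.02017814,  0.08192976, -0.06508329,
        0.00822273]), 'tau': array([-4.37465087e-04, -4.39993393e+01, -1.76988834e+01,  6.33907900e-02,
        5.03468618e-02, -7.16382175e-06]), 'position': array([0.27845216, 0.55953238, 0.24457404]), 'tcp_rot': array([[ 8.95247474e-01,  3.86977788e-05,  4.45569252e-01],
       [-4.45569254e-01,  4.75486481e-05,  8.95247473e-01],
       [ 1.34578731e-05, -9.99999998e-01,  5.98103475e-05]]), 'force': array([-0.32633285,  0.40331026,  0.05664545]), 'moment': array([-0.0455803 ,  0.04663415,  0.00586517]), 'opening': 0.9980774685894482}
```

View pics/top0.png

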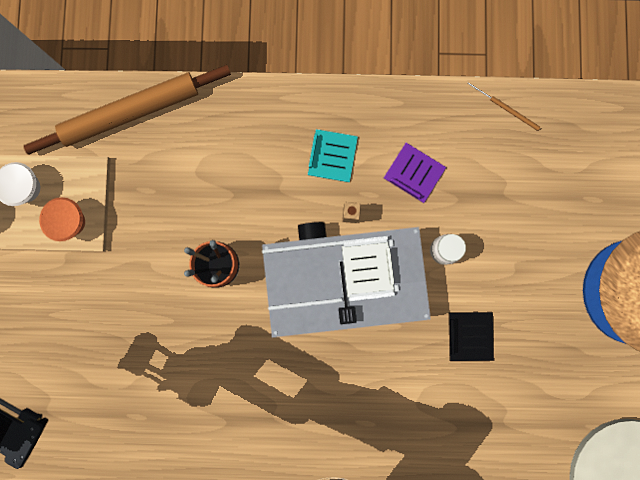

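View pics/side0.png

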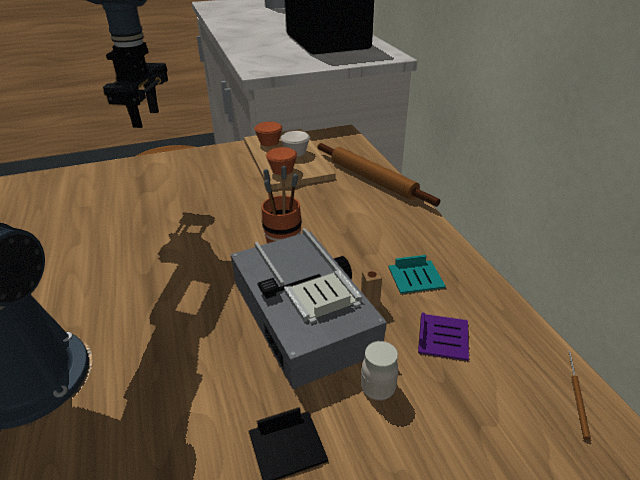

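Top view: white lid is seated in the grey box at (367,270), with its flange to the right. The tab pad is at (347,316), jar (449,249), stamp (351,212), pot (213,265). The lid candidates are turquoise (334,155), purple (416,172), black (471,336) and white (367,270). Only the white one is on the box and fits the description. Next I fit the box pose from the deck corners and confirm in a crop.

Run:
```python
from h import *
from scipy.optimize import least_squares
c=cap("top"); s=cap("side")
T=[((-85,50,104),(346,316),c),((0,0,80),(367,272),c),((0,200,80),(263,283),c),((-85,50,104),(272,286),s),((0,0,80),(322,295),s),((0,200,80),(281,236),s),
((70,200,80),(264,245),c),((-112,200,80),(273,336),c),((-112,-110,80),(430,319),c),((70,-110,80),(418,228),c)]
def W(q,P):
    a=q[2];P=np.array(P,float)/1000;return np.array([[np.cos(a),-np.sin(a),0],[np.sin(a),np.cos(a),0],[0,0,1]])@P+[q[0],q[1],0]
f=lambda q:np.concatenate([proj(k,W(q,P))[0]-p for P,p,k in T])
r=least_squares(f,[.53,-.056,.11],loss="soft_l1");q=r.x
print(q,np.degrees(q[2]));print(f(q).reshape(-1,2).round(1).tolist())
np.save("q.npy",q)
im=np.hstack
out=[]
for k,(x0,y0,x1,y1),m in((c,(250,205,470,360),3.6),(s,(220,215,400,395),3.3)):
    I=cv2.resize(k["image"][y0:y1,x0:x1],None,fx=m,fy=m,interpolation=cv2.INTER_CUBIC)
    def dr(Ps,col):
        pts=((proj(k,[W(q,P) for P in Ps])-[x0,y0])*m).astype(int);cv2.polylines(I,[pts],True,col,1)
    dr([(70,200,80),(-112,200,80),(-112,-110,80),(70,-110,80)],(0,0,255))
    dr([(-69,34,104),(-101,34,104),(-101,66,104),(-69,66,104)],(0,255,0))
    dr([(-35,-45,104),(35,-45,104),(35,-39,104),(-35,-39,104)],(255,0,255))
    dr([(-50,-45,86),(50,-45,86),(50,45,86),(-50,45,86)],(255,128,0))
    out.append(I)
cv2.imwrite("pics/ctop.png",out[0]);cv2.imwrite("pics/cside.png",out[1])
for n,P in(("tab",(-85,50,104)),("behind",(0,-75,90)),("jar?",(0,0,0))):print(n,W(q,P).round(4))
```

```text
[ 0.53334602 -0.05491154  0.13389008] 7.671336762497245
[[1.0, -0.4], [0.0, -3.3], [2.2, -2.8], [-4.2, -2.7], [-0.3, 0.3], [-0.9, 2.7], [-2.6, -0.3], [-1.7, 1.7], [0.2, 0.7], [0.5, -1.1]]
tab [ 0.4424 -0.0167  0.104 ]
behind [ 0.5434 -0.1292  0.09  ]
jar? [ 0.5333 -0.0549  0.    ]
```

View pics/ctop.png

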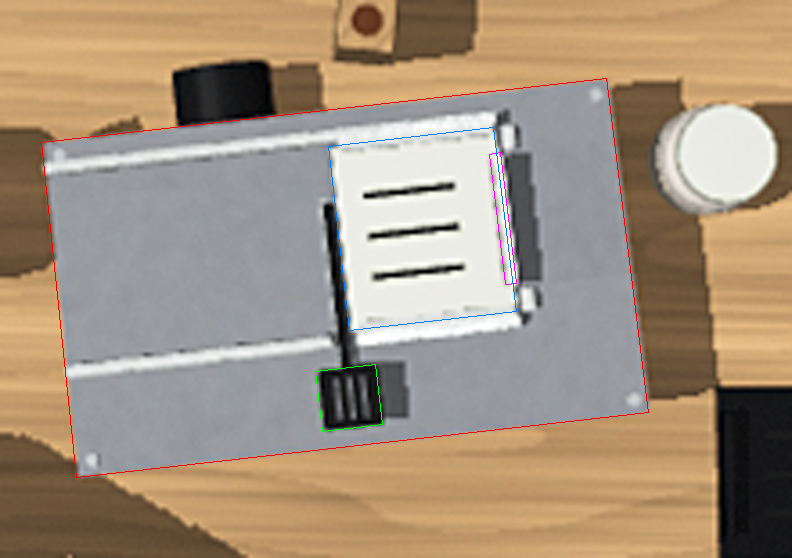

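View pics/cside.png

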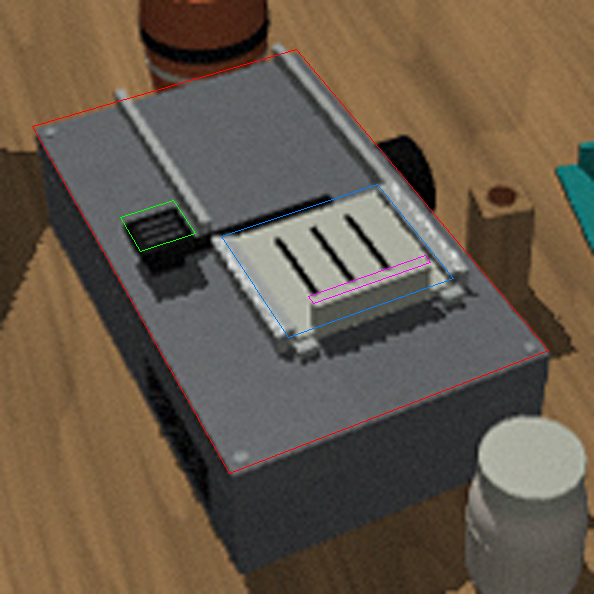

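The overlay matches the deck, pad, lid plate and flange closely: tab pad near crop (350,398), flange near (507,218). The white lid is confirmed. Moving to above the tab with the gripper closed.

Emit:
{"fn": "arm_command", "kwargs": {"translation": [[0.5, 0, -0.5], [1, 0, -1], [1, 0, -1]], "rotation": [[0, 0, 0], [0, 0, 0], [0, 0, 0]], "grip": [1, 1, 1]}}

```text
time_s: 1.3
position: [0.3145, 0.4484, 0.2443]
tcp_rot: [[0.894, -0.001, 0.448], [-0.448, -0.003, 0.894], [0.0, -1.0, -0.004]]
force: [0.3, 0.2, -0.3]
opening: 0.812
```

Emit:
{"fn": "arm_command", "kwargs": {"translation": [[0.5, 0, -0.5], [1, 0, -1], [1, 0, -1]], "rotation": [[0, 0, 0], [0, 0, 0], [0, 0, 0]], "grip": [1, 1, 1]}}

```text
time_s: 1.6
position: [0.3511, 0.3419, 0.2446]
tcp_rot: [[0.894, -0.0, 0.449], [-0.449, -0.001, 0.894], [0.0, -1.0, -0.001]]
force: [-0.8, 0.3, 0.3]
opening: 0.539
```

Emit:
{"fn": "arm_command", "kwargs": {"translation": [[0.5, 0, -0.5], [1, 0, -1], [1, 0, -1]], "rotation": [[0, 0, 0], [0, 0, 0], [0, 0, 0]], "grip": [1, 1, 1]}}

```text
time_s: 1.9
position: [0.3878, 0.2353, 0.2448]
tcp_rot: [[0.894, 0.001, 0.449], [-0.449, -0.0, 0.894], [0.001, -1.0, 0.0]]
force: [0.6, 0.4, 0.9]
opening: 0.26
```

Emit:
{"fn": "arm_command", "kwargs": {"translation": [[0.5, 0, -0.5], [1, 0, -1], [1, 0, -1]], "rotation": [[0, 0, 0], [0, 0, 0], [0, 0, 0]], "grip": [1, 1, 1]}}

```text
time_s: 2.2
position: [0.4247, 0.1281, 0.245]
tcp_rot: [[0.893, 0.003, 0.449], [-0.449, -0.0, 0.894], [0.003, -1.0, 0.001]]
force: [-0.9, 0.7, -0.5]
opening: 0.029
```

Emit:
{"fn": "arm_command", "kwargs": {"translation": [[0.5, 0, -0.5], [1, 0, -1], [1, 0, -1]], "rotation": [[0, 0, 0], [0, 0, 0], [0, 0, 0]], "grip": [1, 1, 1]}}

```text
time_s: 2.5
position: [0.4613, 0.0205, 0.245]
tcp_rot: [[0.894, 0.004, 0.449], [-0.449, -0.001, 0.894], [0.004, -1.0, 0.001]]
force: [0.0, 0.6, 0.7]
opening: 0.007
```

Emit:
{"fn": "arm_command", "kwargs": {"translation": [[0, 0, 0], [0, 0, 0], [0, 0, 0], [0, 0, 0], [0, 0, 0]], "rotation": [[0, 0.14, 0], [0, 0.28, 0], [0, 0.42, 0], [0, 0.56, 0], [0, 0.7, 0]], "grip": [1, 1, 1, 1, 1]}}

```text
time_s: 3.0
position: [0.4583, 0.025, 0.2445]
tcp_rot: [[0.362, -0.0, 0.932], [-0.932, 0.001, 0.362], [-0.001, -1.0, 0.0]]
force: [0.6, 0.1, -0.5]
opening: 0.003
```

Emit:
{"fn": "arm_command", "kwargs": {"translation": [[0, 0, 0], [0, 0, 0], [0, 0, 0]], "rotation": [[0, 0.12, 0], [0, 0.23, 0], [0, 0.23, 0]], "grip": [1, 1, 1]}}

```text
time_s: 3.3
position: [0.4583, 0.0248, 0.2446]
tcp_rot: [[0.136, -0.0, 0.991], [-0.991, 0.001, 0.136], [-0.001, -1.0, 0.0]]
force: [-0.1, -0.1, -0.8]
opening: 0.008
```

```bash
cat > d.py <<'E'
from h import *
import sys
s=bot.read_state();q=np.load("q.npy");a=q[2]
P=np.array(eval(sys.argv[1]),float)/1000  # tip target in box frame
B=np.array([[np.cos(a),-np.sin(a),0],[np.sin(a),np.cos(a),0],[0,0,1]])
w=B@P+[q[0],q[1],0]
R=np.array(s["tcp_rot"]);tip=s["position"]+R[:,1]*bot.tip_extent
print("t",s["time_s"],"tip box mm",(B.T@(tip-[q[0],q[1],0])*1000).round(1),"F",s["force"].round(1),"open",round(s["opening"],3))
print("share",((R.T@(w-tip))/.08).round(3),"yaw err deg",np.degrees(a-np.arctan2(R[1,2],R[0,2])).round(2),"j",s["joint_positions"].round(0), R[2].round(3))
E
python3 d.py "(-85,50,108)"
```

```text
t 3.3 tip box mm [-63.7  89.1 222.6] F [-0.1 -0.1 -0.8] open 0.008
share [ 0.489  1.432 -0.268] yaw err deg -0.14 j [-11.  17. 105.   0.  57. -19.] [-0.001 -1.     0.   ]
```

Emit:
{"fn": "arm_command", "kwargs": {"translation": [[0.49, 0, -0.27], [0.49, 0.4, -0.27], [0.49, 0.8, -0.27], [0.49, 1, -0.27], [0.49, 1, -0.27]], "rotation": [[0, 0, 0], [0, 0, 0], [0, 0, 0], [0, 0, 0], [0, 0, 0]], "grip": [1, 1, 1, 1, 1]}}

```text
time_s: 3.8
position: [0.4407, -0.0174, 0.1627]
tcp_rot: [[0.137, -0.005, 0.991], [-0.991, 0.002, 0.137], [-0.003, -1.0, -0.005]]
force: [-1.2, 0.8, 0.6]
opening: 0.003
```

```bash
python3 d.py "(-85,50,108)"
python3 - <<'E'
from h import *
c=cap("side");q=np.load("q.npy");I=cv2.resize(c["image"][190:340,190:390],None,fx=4,fy=4,interpolation=cv2.INTER_CUBIC)
cv2.imwrite("pics/above.png",I)
E
```

```text
t 3.8 tip box mm [-86.9  49.6 140.7] F [-1.2  0.8  0.6] open 0.003
share [-0.004  0.409  0.025] yaw err deg -0.2 j [-17.  24. 112.   0.  44. -25.] [-0.003 -1.    -0.005]
```

View pics/above.png

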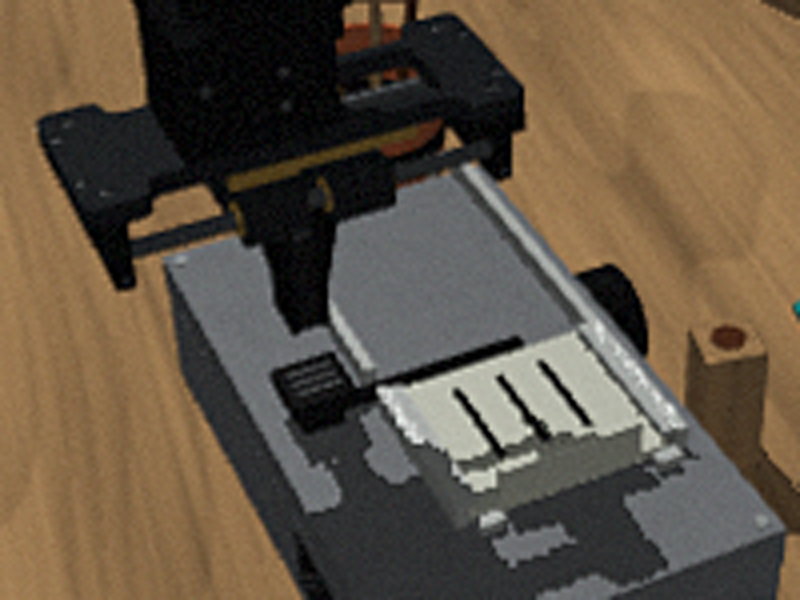

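The fingertips (crop 303,325) hang straight above the pad (crop 312,382). Pressing down in slow steps.

Emit:
{"fn": "arm_command", "kwargs": {"translation": [[0, 0.25, 0.02], [0, 0.4, 0.02], [0, 0.46, 0.02], [0, 0.5, 0.02], [0, 0.54, 0.02]], "rotation": [[0, 0, 0], [0, 0, 0], [0, 0, 0], [0, 0, 0], [0, 0, 0]], "grip": [1, 1, 1, 1, 1]}}

```text
time_s: 4.35
position: [0.4444, -0.0182, 0.1222]
tcp_rot: [[0.135, 0.002, 0.991], [-0.991, -0.0, 0.135], [0.0, -1.0, 0.002]]
force: [-0.0, 1.4, 5.7]
opening: 0.002
```

Emit:
{"fn": "arm_command", "kwargs": {"translation": [[0, 0.03, 0], [0, 0.05, 0], [0, 0.065, 0], [0, 0.065, 0]], "rotation": [[0, 0, 0], [0, 0, 0], [0, 0, 0], [0, 0, 0]], "grip": [1, 1, 1, 1]}}

```text
time_s: 4.75
position: [0.4444, -0.0184, 0.1163]
tcp_rot: [[0.135, 0.001, 0.991], [-0.991, -0.0, 0.135], [0.0, -1.0, 0.001]]
force: [1.3, 3.0, 4.3]
opening: 0.004
```

```bash
python3 d.py "(-85,50,92)"
```

```text
t 4.75 tip box mm [-83.3  48.1  94.3] F [1.3 3.  4.3] open 0.004
share [-0.024  0.029 -0.022] yaw err deg -0.06 j [-17.  30. 114.   0.  36. -25.] [ 0.    -1.     0.001]
```

Emit:
{"fn": "arm_command", "kwargs": {"translation": [[0, 0.02, 0], [0, 0.035, 0], [0, 0.035, 0]], "rotation": [[0, 0, 0], [0, 0, 0], [0, 0, 0]], "grip": [1, 1, 1]}}

```text
time_s: 5.05
position: [0.4444, -0.0184, 0.1142]
tcp_rot: [[0.135, 0.002, 0.991], [-0.991, -0.0, 0.135], [0.0, -1.0, 0.002]]
force: [0.7, 3.7, 13.0]
opening: 0.005
```

Emit:
{"fn": "arm_command", "kwargs": {"translation": [[0, 0.01, 0], [0, 0.02, 0], [0, 0.02, 0]], "rotation": [[0, 0, 0], [0, 0, 0], [0, 0, 0]], "grip": [1, 1, 1]}}

```text
time_s: 5.35
position: [0.4444, -0.0184, 0.1141]
tcp_rot: [[0.135, 0.003, 0.991], [-0.991, -0.001, 0.135], [0.001, -1.0, 0.003]]
force: [-2.7, 3.5, 28.8]
opening: 0.003
```

Hard stop reached: tip at 92.1 mm, force up to 29 N. Lifting and moving behind the flange.

Emit:
{"fn": "arm_command", "kwargs": {"translation": [[0, -0.4, 0], [0, -0.65, 0], [0.4, -0.65, 0.5], [0.8, -0.65, 1], [0.8, -0.65, 1]], "rotation": [[0, 0, 0], [0, 0, 0], [0, 0, 0], [0, 0, 0], [0, 0, 0]], "grip": [1, 1, 0.3, 0.3, 0.3]}}

```text
time_s: 5.85
position: [0.5383, -0.0756, 0.1644]
tcp_rot: [[0.133, 0.009, 0.991], [-0.991, -0.005, 0.133], [0.006, -1.0, 0.009]]
force: [-0.3, -0.1, 0.1]
opening: 0.195
```

Emit:
{"fn": "arm_command", "kwargs": {"translation": [[0.5, 0, 0], [0.8, 0, 0.04], [0.8, 0, 0.04]], "rotation": [[0, 0, 0], [0, 0, 0], [0, 0, 0]], "grip": [0.3, 0.3, 0.3]}}

```text
time_s: 6.15
position: [0.5439, -0.1373, 0.1629]
tcp_rot: [[0.132, 0.0, 0.991], [-0.991, -0.002, 0.132], [0.002, -1.0, -0.0]]
force: [-0.4, -0.1, -0.2]
opening: 0.338
```

```bash
python3 d.py "(0,-80,88)"
python3 - <<'E'
from h import *
c=cap("side");I=cv2.resize(c["image"][190:360,190:400],None,fx=3.5,fy=3.5,interpolation=cv2.INTER_CUBIC)
cv2.imwrite("pics/behind.png",I)
E
```

```text
t 6.15 tip box mm [ -0.5 -83.1 140.9] F [-0.4 -0.1 -0.2] open 0.338
share [-0.04   0.662  0.006] yaw err deg 0.1 j [-26.  32.  96.  -0.  53. -33.] [ 0.002 -1.    -0.   ]
```

View pics/behind.png

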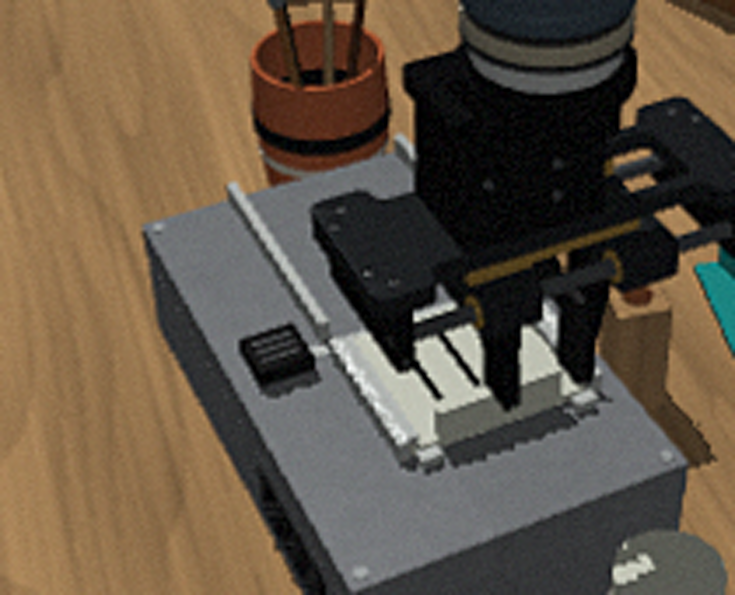

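The tab sits low (crop 278,355) and the two fingers hover behind the flange, clear of the jar. Descending, then pushing +y (tool −x) slowly.

Emit:
{"fn": "arm_command", "kwargs": {"translation": [[-0.02, 0.3, 0], [-0.02, 0.5, 0], [-0.02, 0.6, 0], [-0.02, 0.65, 0], [-0.02, 0.65, 0]], "rotation": [[0, 0, 0], [0, 0, 0], [0, 0, 0], [0, 0, 0], [0, 0, 0]], "grip": [0.3, 0.3, 0.3, 0.3, 0.3]}}

```text
time_s: 6.7
position: [0.5428, -0.1317, 0.1114]
tcp_rot: [[0.135, -0.001, 0.991], [-0.991, 0.001, 0.135], [-0.001, -1.0, -0.001]]
force: [0.6, 0.6, -0.3]
opening: 0.351
```

Emit:
{"fn": "arm_command", "kwargs": {"translation": [[-0.1, 0, 0], [-0.2, 0, 0], [-0.3, 0, 0], [-0.4, 0, 0], [-0.45, 0, 0]], "rotation": [[0, 0, 0], [0, 0, 0], [0, 0, 0], [0, 0, 0], [0, 0, 0]], "grip": [0.3, 0.3, 0.3, 0.3, 0.3]}}

```text
time_s: 7.2
position: [0.5385, -0.0959, 0.1122]
tcp_rot: [[0.136, 0.001, 0.991], [-0.991, -0.001, 0.136], [0.001, -1.0, 0.001]]
force: [0.2, -1.5, 1.0]
opening: 0.35
```

```bash
python3 d.py "(0,55,88)"
```

```text
t 7.2 tip box mm [ -0.3 -41.3  90.2] F [ 0.2 -1.5  1. ] open 0.35
share [-1.204  0.027  0.006] yaw err deg -0.13 j [-22.  35. 100.  -0.  45. -30.] [ 0.001 -1.     0.001]
```

Emit:
{"fn": "arm_command", "kwargs": {"translation": [[-0.1, 0, 0], [-0.2, 0, 0], [-0.3, 0, 0], [-0.4, 0, 0], [-0.5, 0.01, 0]], "rotation": [[0, 0, 0], [0, 0, 0], [0, 0, 0], [0, 0, 0], [0, 0, 0]], "grip": [0.3, 0.3, 0.3, 0.3, 0.3]}}

```text
time_s: 7.7
position: [0.5329, -0.0564, 0.111]
tcp_rot: [[0.135, 0.0, 0.991], [-0.991, -0.0, 0.135], [0.0, -1.0, 0.0]]
force: [0.4, -1.3, 0.6]
opening: 0.351
```

Emit:
{"fn": "arm_command", "kwargs": {"translation": [[-0.1, 0, 0], [-0.2, 0, 0], [-0.3, 0, 0], [-0.35, 0, 0], [-0.35, 0, 0]], "rotation": [[0, 0, 0], [0, 0, 0], [0, 0, 0], [0, 0, 0], [0, 0, 0]], "grip": [0.3, 0.3, 0.3, 0.3, 0.3]}}

```text
time_s: 8.2
position: [0.5287, -0.0283, 0.1108]
tcp_rot: [[0.135, -0.001, 0.991], [-0.991, 0.001, 0.135], [-0.001, -1.0, -0.001]]
force: [-0.5, 0.1, -0.3]
opening: 0.346
```

```bash
python3 d.py "(0,60,88)"
```

```text
t 8.2 tip box mm [-1.1 27.  88.8] F [-0.5  0.1 -0.3] open 0.346
share [-0.413  0.01   0.014] yaw err deg -0.11 j [-15.  35. 102.   0.  43. -23.] [-0.001 -1.    -0.001]
```

Emit:
{"fn": "arm_command", "kwargs": {"translation": [[-0.1, 0, 0], [-0.2, 0, 0], [-0.3, 0, 0], [-0.4, 0, 0], [-0.42, 0, 0]], "rotation": [[0, 0, 0], [0, 0, 0], [0, 0, 0], [0, 0, 0], [0, 0, 0]], "grip": [0.3, 0.3, 0.3, 0.3, 0.3]}}

```text
time_s: 8.7
position: [0.5242, 0.0051, 0.1109]
tcp_rot: [[0.136, -0.001, 0.991], [-0.991, 0.0, 0.136], [-0.0, -1.0, -0.001]]
force: [-0.8, -1.3, 0.5]
opening: 0.349
```

```bash
python3 d.py "(0,60,88)"
```

```text
t 8.7 tip box mm [-1.  60.7 88.9] F [-0.8 -1.3  0.5] open 0.349
share [0.009 0.012 0.013] yaw err deg -0.14 j [-12.  34. 103.   0.  43. -19.] [-0.    -1.    -0.001]
```

Emit:
{"fn": "arm_command", "kwargs": {"translation": [[0.2, 0, 0], [0.35, 0, 0], [0.35, -0.5, 0], [0.35, -1, 0], [0.35, -1, 0]], "rotation": [[0, 0, 0], [0, 0, 0], [0, 0, 0], [0, 0, 0], [0, 0, 0]], "grip": [0.3, 0.3, 0.3, 0.3, 0.3]}}

```text
time_s: 9.2
position: [0.5324, -0.0263, 0.1957]
tcp_rot: [[0.133, 0.011, 0.991], [-0.991, -0.003, 0.133], [0.004, -1.0, 0.011]]
force: [1.0, 0.2, 1.3]
opening: 0.35
```

Emit:
{"fn": "arm_command", "kwargs": {"translation": [[0.5, -0.5, 0], [1, -0.9, 0], [1, -0.9, 0]], "rotation": [[0, 0, 0], [0, 0, 0], [0, 0, 0]], "grip": [0.3, 0.3, 0.3]}}

```text
time_s: 9.5
position: [0.5425, -0.1089, 0.2668]
tcp_rot: [[0.13, 0.009, 0.991], [-0.991, -0.006, 0.13], [0.007, -1.0, 0.009]]
force: [1.0, 0.5, -0.8]
opening: 0.348
```

Emit:
{"fn": "arm_command", "kwargs": {"translation": [[0.5, 0, 0], [1, 0, 0], [1, 0, 0]], "rotation": [[0, 0, 0], [0, 0, 0], [0, 0, 0]], "grip": [0.3, 0.3, 0.3]}}

```text
time_s: 9.8
position: [0.5505, -0.1877, 0.2621]
tcp_rot: [[0.129, 0.001, 0.992], [-0.992, -0.002, 0.129], [0.002, -1.0, 0.001]]
force: [-0.4, 0.3, -0.5]
opening: 0.346
```

```bash
python3 d.py "(0,60,88)"
python3 - <<'E'
from h import *
q=np.load("q.npy");a=q[2];B=np.array([[np.cos(a),-np.sin(a)],[np.sin(a),np.cos(a)]])
for n,(x0,y0,x1,y1) in(("top",(180,195,480,360)),("side",(220,190,420,400))):
    c=cap(n)
    for t,z in(("lid",.08),("tab_top",.092),("stamp",0),("glaze_jar",0),("brush_pot",0)):
        for r in models.spot_point(n,t)[:4]:
            p=atz(c,np.array(r["point"])*[640,480],z); print(n,t,round(r["conf"],2),p.round(3),"box",(B.T@(p[:2]-q[:2])*1000).round())
    np.save(n+".npy",0)
    I=c["image"][y0:y1,x0:x1];m=2.6
    cv2.imwrite(f"pics/end_{n}.png",cv2.resize(I,None,fx=m,fy=m,interpolation=cv2.INTER_CUBIC))
E
```

```text
t 9.8 tip box mm [  -0.7 -134.   240.1] F [-0.4  0.3 -0.5] open 0.346
share [-2.43   1.895 -0.003] yaw err deg 0.24 j [-30.  26.  87.  -0.  67. -37.] [ 0.002 -1.     0.001]
top lid 0.67 [0.52  0.058 0.08 ] box [  2. 113.]
top lid 0.66 [0.756 0.018 0.08 ] box [231.  43.]
top lid 0.57 [ 0.733 -0.149  0.08 ] box [ 185. -120.]
top tab_top 0.7 [ 0.445 -0.017  0.092] box [-82.  49.]
top stamp 0.51 [ 0.646 -0.026  0.   ] box [115.  14.]
top glaze_jar 0.66 [ 0.586 -0.217  0.   ] box [  30. -168.]
top brush_pot 0.58 [0.547 0.248 0.   ] box [ 54. 298.]
side lid 0.91 [ 0.716 -0.063  0.08 ] box [180. -32.]
side lid 0.75 [ 0.688 -0.225  0.08 ] box [ 130. -189.]
side lid 0.6 [ 0.394 -0.323  0.08 ] box [-173. -248.]
side tab_top 0.64 [ 0.446 -0.022  0.092] box [-82.  44.]
side stamp 0.59 [ 0.642 -0.032  0.   ] box [110.   8.]
side glaze_jar 0.71 [ 0.578 -0.223  0.   ] box [  22. -173.]
side brush_pot 0.92 [0.535 0.247 0.   ] box [ 42. 299.]
```

View pics/end_top.png

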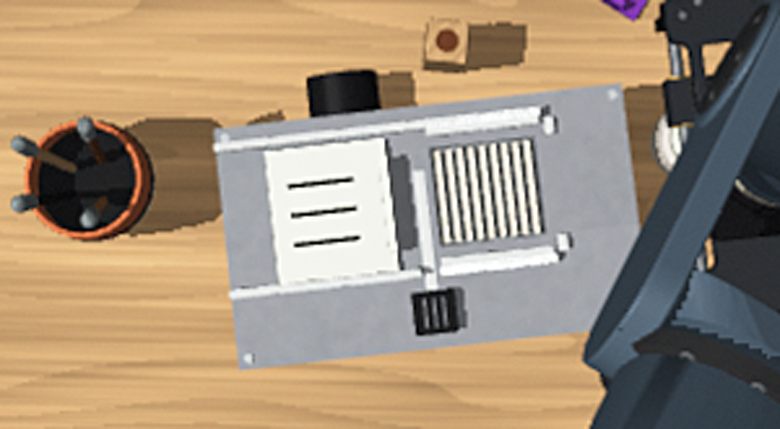

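View pics/end_side.png

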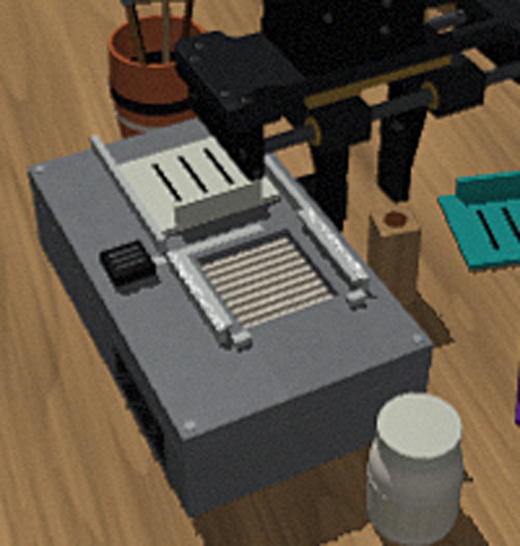

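The opening (end_top 488,190) is fully uncovered, and the lid (335,210) lies flat between the rails, short of the end. The tab (436,311) is down, the bystanders are in place and the arm is clear.

```bash
python3 -c "
from rig import bot
print(bot.hand_in())"
```

```text
the job is handed in; nothing more can be done
None
```

The filter box is open and the job is handed in, at about 10 s of the 45 s allowed. I pressed the snap tab with closed fingers. Then I pushed the white lid by its flange with the fingers partly open, backed off and raised the arm clear.

- **Tab:** it went down to its hard stop, with the fingertips at 92.1 mm against the stated 92 and the force rising to about 29 N. It still shows down in the last pictures.
- **Lid:** the last top picture puts its travel at about 113 mm, and the finger position puts it at about 115. Both lie within the 85 to 155 mm wanted. It lies flat between the rails and the filter opening is fully uncovered.
- **Bystanders:** the stamp, jar and pot read within about 1 cm of their first positions, which is the network's scatter, and the arm never came near them.
- **Check that failed:** the side-camera network did not report the moved lid, only the look-alikes. I judged that view by eye, and it agrees with the top picture.

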